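# Put the cinema remote on charge

### The job

The remote is parked inside the sleeve of the media player. Push the orange eject slide all the way along so that the remote sticks out, draw the remote out, and put it on the charging cradle: nose under the clear hood, pushing back the sprung yellow contact, and tail down behind the white lip, so that it lies flat, held between contact and lip. Do not force it, let go of it, and leave everything else on the table where it stands.

Things in the scene. Friction and masses are not known exactly. Their poses are not given: they have to be found in the camera images.
- remote: Black remote control, a bar 150 x 46 x 22 mm (x, y, z), about 0.16 kg, blue band near its nose, keys on top. Origin: centre of its underside; x points to its nose (ends at x = +75 and -75 mm), z out of the keys. It starts in the player's sleeve, keys up, nose inward, x along the player's x, tail 0 to 6 mm inside the mouth: it cannot be gripped before it is ejected.
- nose (a point): Centre of the remote's nose end face, 11 mm above its underside.
- player: Media player, fixed: a grey box with a black straight sleeve along its side. Origin on the table under the sleeve's axis, which is the player's x; the mouth faces -x. Sleeve inside: x -90 (mouth) to +92 mm (closed end), 50 mm wide, floor 30 mm and roof underside 57 mm above the table. Outside: y -31 to +31 mm; grey box y -31 to -171 mm; both 64 mm high. Nothing stands before the mouth.
- tab (a point): Middle of the orange tab of the eject slide, which stands on the sleeve roof: 14 mm (x) x 24 mm (y) x 28 mm high, bottom 67 mm and top 95 mm above the table. At rest at player x = +72 mm.
- ejector (a joint): Travel of the eject slide, 0 at rest to 0.060 m; it grows as the tab is moved along the player's -x, towards the mouth. Its pusher inside (front face 4 mm mouthward of the tab's middle) drives the remote out by about 50 mm at full travel. A spring (1 N at rest, 4 N at full travel) returns it when let go; the remote stays out.
- cradle: Grey charging cradle, fixed; origin: centre on the table. The remote lies on it along the cradle's x, nose to +x, underside on the floor 35 mm above the table; seated, its origin is at x = 0, y = 0. Under tail and middle the floor is a rib 30 mm wide (y -15 to +15), so fingers pass beside the remote; from x = +45 mm on it is 62 mm wide. Foot plate 220 x 100 mm, 8 mm high.
- contact_face (a point): Middle of the front face of the yellow sprung contact under the hood, 40 mm wide, from 2 to 27 mm above the cradle floor. At rest at cradle x = +71 mm.
- contact (a joint): How far the contact is pushed in along the cradle's +x, 0 at rest to 0.010 m (rigid stop). Spring force about 2 N at rest, 4 N at 4 mm (seated), 6 N at 8 mm, 7 N at the stop. The tail clears the lip from about 6 mm.
- lip (a point): Middle of the upper inner edge of the white lip at the cradle's tail end: inner face at cradle x = -75 mm, 45 mm above the table (10 mm above the cradle floor); the lip is 8 mm thick and 24 mm wide.
- mug: Blue mug, 76 mm across, 90 mm high; bystander. Origin under its centre.
- bowl: White bowl, 120 mm across, 60 mm high; bystander. Origin under its centre.
- candle: Amber glass jar candle with wooden cap, 64 mm across, 80 mm high; bystander. Origin under its centre.
- film_case: Blue flat film case, 135 x 190 x 15 mm; bystander. Origin under its centre.
- lamp_remote: White remote for the lamps, 160 x 45 x 20 mm, lying on the table; bystander, not the one to charge. Origin under its centre.
- thermostat: White upright room display, 30 x 100 x 75 mm; bystander. Origin under its centre.
- mouth (a point): Middle of the sleeve's open mouth, at player x = -90 mm, 43 mm above the table. The sleeve's roof is clear and has a 12 mm wide slot along the middle, in which the eject slide runs.
- hood (a point): Middle of the hood's opening, at cradle x = +45 mm, 14.5 mm above the cradle floor. Clear hood from x = +45 to +105 mm: 50 mm wide inside, roof underside 29 mm above the floor, roof 5 mm thick. A level remote raised over the lip does not pass: it goes in nose down, tilted 5 to 9 degrees, pushes the contact back, and is then laid flat behind the lip.
Things that resemble listed ones, but are neither listed nor needed, are in the scene too. Of the things like the remote, leave any that is purple; of the rest the larger one is meant.

How it is judged:
By the outcome, as a careful person would: the job done as asked, in the order asked, and still so for the second after the job is handed in, with the robot touching nothing.
It also fails if it takes over 51 s, if anything falls off the work surface, if the arm or the gripper's body presses on something with over 40 N, if the wrist force passes 120 N, or if a joint passes its speed limit or range.

### The arm

A 6-joint arm with a two-finger parallel gripper is mounted at the origin on the work surface. World frame = base frame: x ahead of the robot, y to its left, z up, the work surface at z = 0. Lengths are in m, angles in rad, forces in N, time in s.
With the tool pointing down it reaches from about 0.3 to 0.775 m from the base axis. Payload 14.6 kg.
Tool frame: the origin (TCP) lies midway between the tips of the shut fingers; the grasp point (between the pads) lies 19 mm behind it (ctrl.pinch_z is the z of the grasp point in the tool frame, in m); z points along the fingers, y is the line along which they close (so a half turn about z gives the same grasp; the last joint's range is limited). The gripper opens to 94 mm and grips with 3 to 60 N. Pads are 16 mm wide; open, the fingers measure 119 mm over their backs; the gripper's body (75 mm by 177 mm) begins 78 mm behind the grasp point.
Start: joints at [-1.354, 0.3, 1.521, -0, 1.321, -0.067], TCP at [0.154, -0.528, 0.205] pointing down, gripper open.
Joint ranges: [-3.03, 3.03], [-0.79, 2.21], [0.23, 2.52], [-1.04, 4.18], [0, 3.07], [-2.55, 2.55]. Speed limits (rad/s): [2.22, 2.22, 2.57, 3.14, 3.14, 3.14].

### API

Orientations are given as [roll, pitch, yaw] about the fixed x, y, z axes, in that order (R = Rz(yaw) Ry(pitch) Rx(roll)).
In Python, from station import ctrl, camera, ticket gives the robot as it stands. The module is installed in compiled form; this text tells all that it offers.
- The arm moves only by the shell command python3 -m inch 'ROWS' [FORCE]. ROWS is text: rows parted by semicolons, each of 7 numbers parted by spaces: the opening, from -1 (shut) to 1 (fully open), then the shift along the tool's x, y, z in units of 0.03 m (1.0 is 0.03 m), then the turn, a rotation vector about the tool's x, y, z in units of 10 degrees (1.0 is 10 degrees). In form: grip dx dy dz rx ry rz; .... A call has 1 to 10 rows; each row shifts and turns the commanded pose from where the row before left it, along the tool's axes as they then stand; what a row does not reach is not made up. A row lasts 1/8 s, in which the tool goes at most 62.5 mm and 10.7 degrees, less where a joint would pass 70% of its speed; a pose out of reach is approached as far as the arm can. A call with a number of a shift or a turn outside -1 to 1 is refused whole. A call with a gripper value outside its range is refused whole. The fingers move at their own pace and stop on an object; FORCE is the grip in N (left out, the last holds). Time passes only in rows, so rows that do not move let the fingers close. It gives the time, the measured TCP pose, the force, the opening and the grip force at its end, in the units of the state.
- ctrl.get_obs(): the state, without advancing time (a new reading comes with each control period).
- camera(name): name is "scene" or "top" or "wrist"; returns a dict with "img" (400x640x3 uint8, blue, green, red), "range_z" (400x640 float32, m along the optical axis (not along the pixel's ray), 0 where there is no reading), "intrinsics" (3x3 intrinsics, pixels), "k1" (the pictures are not rectified: a ray, as slopes to the right and down, at radius r is drawn at 1 + k1 r^2 times it, then the intrinsics apply), "view" (4x4, takes a point from world to camera coordinates). Camera axes: x right, y down, z forward; pixel columns grow to the right and rows downward; lengths in m; the calibration is good to about 2 mm. A picture is of the moment at which its call begins.
- ticket.hand_in(): hands the job in; it is judged then, once.
The state is a dict: "time_s": time; "qpos": joint angles; "joint_vel": joint speeds; "tau": joint torques, N m; "ee_pos": TCP position; "eef_rot": TCP orientation; "force": force on the tool from outside, world axes, zero at the start; "moment": the same for the moment, N m; "grip_width": finger opening in m; "grip_force": force on a finger pad.
Only numpy, scipy, OpenCV 4.12 (cv2) and the standard library are available. Lean on these libraries where they do the work, as an engineer would, in place of code of your own. Each camera call takes 0.05 s, during which the arm holds its last target. There are 200 camera calls.

## Working session

There is one attempt and no reset: what is moved stays moved. The work goes in short steps, Python scripts to look and compute and a shell command to move; the robot and the scene stay as the last step left them, time stands still between calls to the robot, and variables do not carry over. Pictures are saved under pics/ and viewed, at most 10 in all, crops included, and the job is handed in when it is done.

```bash
mkdir -p pics; cat > h.py <<'E'
import numpy as np, cv2
from station import ctrl, camera
from scipy.spatial.transform import Rotation as R
def snap(n, f=None):
    c=camera(n)
    if f: cv2.imwrite('pics/'+f,c['img'])
    return c
def ray(c,u,v):
    K=c['intrinsics']; d=np.array([(u-K[0,2])/K[0,0],(v-K[1,2])/K[1,1]]); x=d.copy()
    for _ in range(20): x=d/(1+c['k1']*(x@x))
    Ri=c['view'][:3,:3].T; o=-Ri@c['view'][:3,3]
    return o, Ri@np.array([x[0],x[1],1.])
def onz(c,u,v,z):
    o,d=ray(c,u,v); return o+d*(z-o[2])/d[2]
def pt(c,u,v):
    o,d=ray(c,u,v); return o+d*c['range_z'][int(round(v)),int(round(u))]
E
python3 - <<'E'
from h import *
import pickle
np.set_printoptions(precision=3,suppress=True)
for n in('top','scene'):
    c=snap(n,n+'0.png'); pickle.dump(c,open(n+'.pkl','wb')); print(c['intrinsics'],c['k1'],c['view'])
print(ctrl.get_obs(),ctrl.pinch_z)
E
```

```text
[[465.654   0.    314.08 ]
 [  0.    465.654 202.296]
 [  0.      0.      1.   ]] -0.08454999179658801 [[-0.019 -1.     0.005  0.04 ]
 [-0.987  0.018 -0.157  0.546]
 [ 0.157 -0.008 -0.988  1.442]
 [ 0.     0.     0.     1.   ]]
[[495.022   0.    323.711]
 [  0.    495.022 195.166]
 [  0.      0.      1.   ]] -0.10254040920850553 [[-0.328  0.945  0.019  0.153]
 [ 0.74   0.269 -0.617 -0.363]
 [-0.588 -0.189 -0.787  1.928]
 [ 0.     0.     0.     1.   ]]
{'time_s': 0.1, 'qpos': array([-1.354,  0.3  ,  1.522, -0.   ,  1.321, -0.067]), 'joint_vel': array([ 0.001, -0.001, -0.003,  0.001,  0.   , -0.001]), 'tau': array([ -0.   , -53.264, -35.329,   0.071,   0.023,  -0.   ]), 'ee_pos': array([ 0.154, -0.528,  0.205]), 'eef_rot': array([-3.141, -0.   ,  0.284]), 'force': array([ 0.328, -0.055,  0.93 ]), 'moment': array([-0.026,  0.029,  0.049]), 'grip_force': 0.0, 'grip_width': 0.09397352881187464} -0.0188
```

View pics/top0.png

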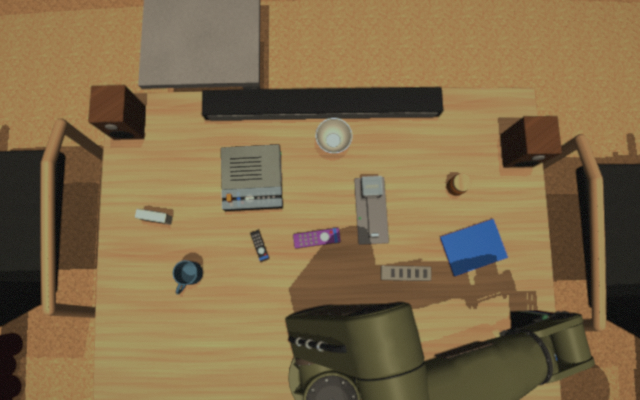

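View pics/scene0.png

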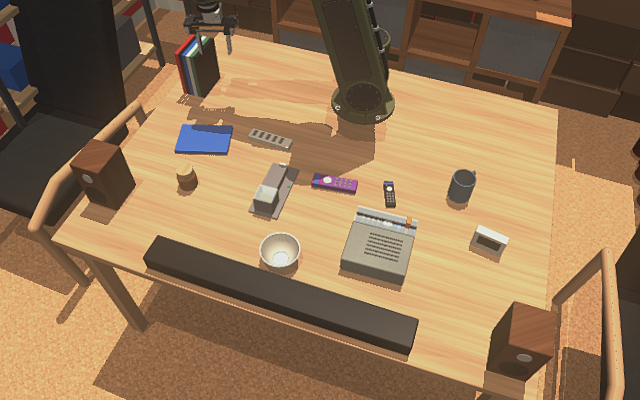

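The top view shows the player box around (252,178). Its black sleeve runs along row 198, with the orange tab at (229,198) and the mouth at the right end, near (283,197). The cradle runs from (372,185), the hood, to (374,240), the lip.
Things like the remote: the one in the sleeve at about (252,198), the purple one at (316,238), a small black one at (260,246) and the white lamp remote at (406,272). The one in the sleeve fits: it isn't purple and it's larger than the small black one. I'll confirm that in an enlarged crop.

```bash
python3 - <<'E'
from h import *
import pickle
np.set_printoptions(precision=4,suppress=True)
t=pickle.load(open('top.pkl','rb')); s=pickle.load(open('scene.pkl','rb'))
a=cv2.resize(t['img'][130:260,210:410],None,fx=4,fy=4,interpolation=cv2.INTER_CUBIC)
cv2.imwrite('pics/crop1.png',a)
hsv=cv2.cvtColor(t['img'],cv2.COLOR_BGR2HSV)
m=cv2.inRange(hsv[185:212,215:290],(5,150,120),(20,255,255)); ys,xs=np.nonzero(m); print('tab px',xs.mean()+215,ys.mean()+185,len(xs))
print('tab',onz(t,xs.mean()+215,ys.mean()+185,.095))
for n,u,v in[('hood',372,186),('rib',374,225),('tail',374,238),('sleeve',260,198),('box',250,165),('table',330,190)]: print(n,pt(t,u,v))
# box of player top: points with depth z .058-.07
def cloud(c):
    v,u=np.mgrid[0:400,0:640]; K=c['intrinsics']
    p=cv2.undistortPoints(np.stack([u,v],-1).reshape(-1,1,2).astype(float),K,np.array([c['k1'],0,0,0,0.])).reshape(400,640,2)
    z=c['range_z']; P=np.dstack([p*z[...,None],z]); V=c['view']
    return (P-V[:3,3])@V[:3,:3]
P=cloud(t)
for n,(r0,r1,c0,c1),(z0,z1) in [('player',(140,216,215,290),(.055,.075)),('cradlefoot',(170,250,350,395),(.004,.08)),('hoodtop',(170,205,355,390),(.055,.08))]:
    Q=P[r0:r1,c0:c1]; k=(Q[...,2]>z0)&(Q[...,2]<z1); q=Q[k]
    r=cv2.minAreaRect(q[:,:2].astype(np.float32)*1000); print(n,len(q),r,np.median(q[:,2]))
E
```

```text
tab px 228.52 197.36 25
tab [0.5589 0.2943 0.095 ]
hood [ 0.5916 -0.1536  0.069 ]
rib [ 0.471  -0.1592  0.0395]
tail [ 0.4324 -0.1624  0.0038]
sleeve [0.5623 0.2015 0.0525]
box [0.6682 0.2325 0.0619]
table [ 0.5928 -0.0234  0.0056]
player 3486 ((632.1378173828125, 231.04049682617188), (203.78775024414062, 192.1444549560547), 2.1811883449554443) 0.06277452255139435
cradlefoot 1922 ((527.6182250976562, -159.98245239257812), (145.95387268066406, 261.6626892089844), 88.11895751953125) 0.011021733419163605
hoodtop 364 ((594.2522583007812, -153.57501220703125), (60.96369552612305, 59.49248123168945), 1.279365062713623) 0.0681261813045383
```

View pics/crop1.png

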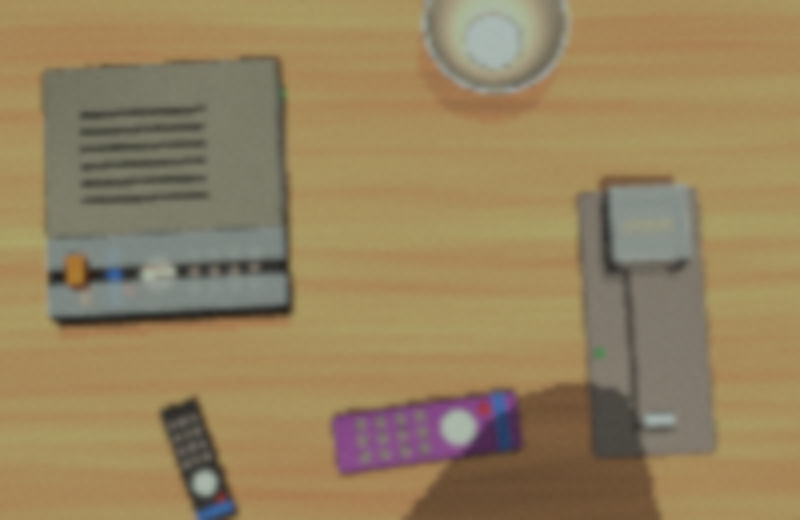

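The crop confirms it. The black remote lies under the clear roof, with its blue band at crop (112,272), tab end, so the nose points inward. Its white key is at (157,272). The cradle's lip is at crop (660,420) and the hood at (648,225). Next I'll move above the cradle for a close wrist view.

```bash
python3 -m inch '1 .97 -.52 -.2 0 0 0;1 .97 -.52 -.2 0 0 0;1 .97 -.52 -.2 0 0 0;1 .97 -.52 -.2 0 0 0;1 .97 -.52 -.2 0 0 0;1 .97 -.52 -.2 0 0 0;1 .97 -.52 -.2 0 0 0;1 .97 -.52 -.2 0 0 0'; python3 -m inch '1 .9 -.52 -.2 0 0 0;1 .9 -.52 -.2 0 0 0;1 .9 -.52 -.2 0 0 0;1 .9 -.52 -.2 0 0 0;1 .9 -.52 0 0 0 0;1 .9 -.52 0 0 0 0;1 0 0 0 0 0 0'
python3 - <<'E'
from h import *
import pickle
np.set_printoptions(precision=4,suppress=True)
c=snap('wrist','w1.png'); pickle.dump(c,open('w1.pkl','wb')); o=ctrl.get_obs(); print(o['ee_pos'],o['eef_rot'],o['time_s'],c['view'],c['intrinsics'],c['k1'])
E
```

```text
time_s: 1.1
ee_pos: [0.3431, -0.3421, 0.2534]
eef_rot: [-3.141, 0.0, 0.284]
force: [0.4, -0.6, -0.4]
grip_width: 0.0941
grip_force: 0.0
time_s: 1.98
ee_pos: [0.4725, -0.2066, 0.277]
eef_rot: [-3.141, 0.001, 0.286]
force: [-0.7, -0.1, -0.2]
grip_width: 0.094
grip_force: 0.0
[ 0.4719 -0.2074  0.277 ] [-3.1411  0.0007  0.2852] 2.025 [[ 0.2819 -0.9595 -0.0003 -0.3323]
 [-0.9228 -0.2712  0.2737  0.3332]
 [-0.2627 -0.0769 -0.9618  0.5703]
 [ 0.      0.      0.      1.    ]] [[307.7043   0.     321.968 ]
 [  0.     307.7043 202.7839]
 [  0.       0.       1.    ]] -0.011168895338242528
```

View pics/w1.png

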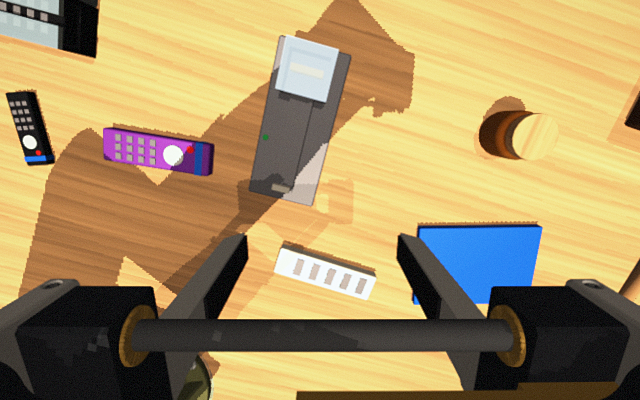

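The wrist view shows the cradle. Hood roof corners are about (285,37), (339,51), (325,103) and (273,89); the lip is near (281,188); foot corners are (249,190), (315,206) and (350,56).

```bash
cat > cr.py <<'E'
from h import *
import pickle
np.set_printoptions(precision=4,suppress=True)
c=pickle.load(open('w1.pkl','rb'))
hsv=cv2.cvtColor(c['img'],cv2.COLOR_BGR2HSV)
m=((hsv[...,1]<70)&(c['range_z']>0)).astype(np.uint8)
m[:, :235]=0; m[:, 360:]=0; m[215:]=0; m[:30]=0
m=cv2.morphologyEx(m,cv2.MORPH_CLOSE,np.ones((5,5)))
k=max(cv2.findContours(m,cv2.RETR_EXTERNAL,cv2.CHAIN_APPROX_NONE)[0],key=cv2.contourArea)[:,0]
print(cv2.boundingRect(k))
def line(p): return cv2.fitLine(p.astype(np.float32),cv2.DIST_HUBER,0,.001,.001).ravel()
r=cv2.minAreaRect(np.array([onz(c,u,v,.008)[:2]*1000 for u,v in k],np.float32)); print('foot',r)
q=np.array([onz(c,u,v,.008)[:2] for u,v in k])
# rotate by guess yaw 3deg, pick edges away from hood
w=np.array([np.cos(np.radians(4)),np.sin(np.radians(4))]); n=np.array([-w[1],w[0]])
a,b=q@w,q@n; print('a',a.min(),a.max(),'b',b.min(),b.max())
for nm,s in(('left',(b>b.max()-.012)&(a>a.min()+.01)&(a<a.min()+.12)),('right',(b<b.min()+.012)&(a>a.min()+.01)&(a<a.min()+.14)),('tail',(a<a.min()+.01)&(abs(b-b.mean())<.035))):
    L=line(q[s]); print(nm,s.sum(),L,np.degrees(np.arctan2(L[1],L[0])))
hm=((hsv[...,2]>150)&(hsv[...,1]<60)).astype(np.uint8); hm[:30]=0; hm[112:]=0; hm[:,:262]=0; hm[:,345:]=0
hm=cv2.morphologyEx(hm,cv2.MORPH_CLOSE,np.ones((5,5)))
hk=max(cv2.findContours(hm,cv2.RETR_EXTERNAL,cv2.CHAIN_APPROX_NONE)[0],key=cv2.contourArea)[:,0]
r=cv2.minAreaRect(np.array([onz(c,u,v,.069)[:2]*1000 for u,v in hk],np.float32)); print('hood',r,cv2.boundingRect(hk))
im=cv2.resize(c['img'][20:220,220:370],None,fx=3,fy=3,interpolation=cv2.INTER_CUBIC)
cv2.drawContours(im,[(k-[220,20])*3+1],-1,(0,255,0),1);cv2.drawContours(im,[(hk-[220,20])*3+1],-1,(0,0,255),1)
cv2.imwrite('pics/cr.png',im)
E
python3 cr.py
```

```text
(249, 34, 102, 172)
foot ((528.0093383789062, -154.21299743652344), (220.89491271972656, 97.97391510009766), 1.7647625207901)
a 0.4039026962012008 0.6277279079794289 b -0.2433708814241996 -0.13771988250925113
left 74 [ 0.9995  0.0323  0.4781 -0.1076] 1.8487654
right 87 [ 0.9995  0.0307  0.4962 -0.2035] 1.7591926
tail 46 [ 0.0264 -0.9997  0.4181 -0.1566] -88.48688
hood ((595.8391723632812, -148.6955108642578), (60.581668853759766, 69.2818832397461), 1.8554311990737915) (273, 35, 66, 67)
```

View pics/cr.png

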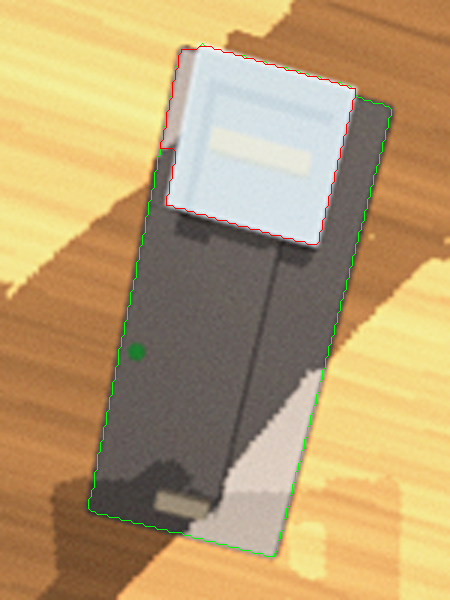

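```bash
python3 - <<'E'
from h import *
import pickle
np.set_printoptions(precision=4,suppress=True)
c=pickle.load(open('w1.pkl','rb'));t=pickle.load(open('top.pkl','rb'))
f=lambda x,y:(220+x/3,20+y/3)
for n,x,y,z in[('lipA',158,490,.045),('lipB',211,505,.045),('lipC',153,506,.045),('lipD',203,519,.045),('hoodL',167,206,.069),('hoodR',318,245,.069),('hoodTR',356,90,.069),('hoodTL',200,46,.069)]:
    print(n,onz(c,*f(x,y),z), pt(c,*f(x,y)))
print('top lip',onz(t,210+643/4,130+413/4,.045),onz(t,210+676/4,130+413/4,.045))
E
```

```text
lipA [ 0.4459 -0.1451  0.045 ] [ 0.4454 -0.1449  0.0428]
lipB [ 0.446  -0.1701  0.045 ] [ 0.4438 -0.1698  0.0363]
lipC [ 0.438  -0.1447  0.045 ] [ 0.4279 -0.1411  0.0081]
lipD [ 0.4385 -0.1682  0.045 ] [ 0.4291 -0.1668  0.0102]
hoodL [ 0.5647 -0.1232  0.069 ] [ 0.5669 -0.1134  0.0072]
hoodR [ 0.5675 -0.1848  0.069 ] [ 0.57   -0.1848  0.0095]
hoodTR [ 0.626  -0.1826  0.069 ] [ 0.6392 -0.1822  0.0004]
hoodTL [ 0.6239 -0.1212  0.069 ] [ 0.6238 -0.1213  0.0697]
top lip [ 0.4444 -0.1471  0.045 ] [ 0.4439 -0.1733  0.045 ]
```

```bash
python3 -m inch '1 .58 -.91 0 0 0 0;1 .58 -.91 0 0 0 0;1 .58 -.91 0 0 0 0;1 .58 -.91 0 0 0 0;1 .58 -.91 0 0 0 0;1 .58 -.91 0 0 0 0;1 .58 -.91 0 0 0 0;1 .58 -.91 0 0 0 0;1 .58 -.91 0 0 0 0;1 .58 -.91 0 0 0 0'; python3 -m inch '-1 0 0 0 0 0 -.95;-1 0 0 0 0 0 -.95;-1 0 0 0 0 0 -.95;-1 0 0 0 0 0 -.95;-1 0 0 0 0 0 -.95;-1 0 0 0 0 0 -.95;-1 0 0 0 0 0 -.95;-1 0 0 0 0 0 -.94;-1 0 0 0 0 0 0'
python3 - <<'E'
from h import *
import pickle
np.set_printoptions(precision=4,suppress=True)
c=snap('wrist','w2.png'); pickle.dump(c,open('w2.pkl','wb')); o=ctrl.get_obs(); print(o['ee_pos'],o['eef_rot'],o['time_s'])
E
```

```text
time_s: 3.28
ee_pos: [0.5626, 0.1029, 0.2774]
eef_rot: [3.141, 0.0, 0.283]
force: [-0.4, -0.1, 0.1]
grip_width: 0.0941
grip_force: 0.0
time_s: 4.4
ee_pos: [0.5624, 0.102, 0.2774]
eef_rot: [-3.141, 0.0, 1.607]
force: [-0.3, -0.2, -0.3]
grip_width: 0.0074
grip_force: 0.0
[0.5624 0.1022 0.2774] [-3.1414  0.0001  1.6041] 4.45
```

View pics/w2.png

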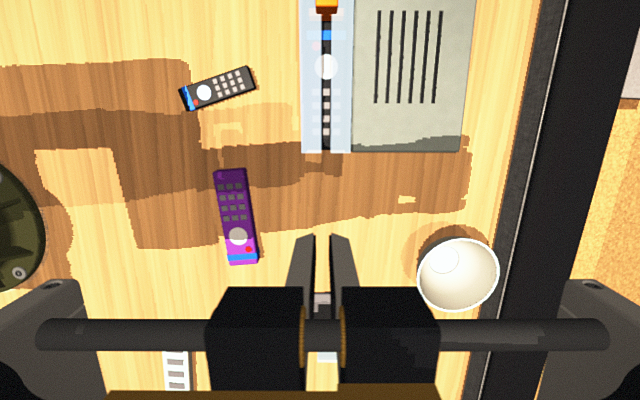

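The sleeve stands upright in this view. Its left edge is at column 302 and it meets the grey box at 352; the mouth edge is on row 152, the slot on column 326 and the tab at (326,8).

```bash
python3 - <<'E'
from h import *
import pickle
np.set_printoptions(precision=4,suppress=True)
c=pickle.load(open('w2.pkl','rb'))
g=c['img'].astype(int); hsv=cv2.cvtColor(c['img'],cv2.COLOR_BGR2HSV)
S=hsv[...,1].astype(int); V=hsv[...,2].astype(int)
for r in (20,60,100,140):
    l=290+np.argmax(-np.diff(S[r,290:312])); x=np.nonzero(V[r,312:340]<110)[0]+312
    rr=342+np.argmax(np.abs(np.diff(V[r,342:360])))
    print(r,'left',l,onz(c,l+.5,r,.064),'slot',x.min(),x.max(),onz(c,x.mean(),r,.064),'box',rr,onz(c,rr+.5,r,.064))
for u in (308,316,338,346,365,400,440):
    e=140+np.argmax(np.abs(np.diff(V[140:165,u]))); print(u,'mouth',e,onz(c,u,e+.5,.064))
o=cv2.inRange(hsv,(3,120,80),(18,255,255));o[30:]=0;o[:,:300]=0;o[:,345:]=0
y,x=np.nonzero(o);print('tab',x.min(),x.max(),y.min(),y.max());
for u,v in((x.min(),y.max()),(x.max(),y.max())): print(onz(c,u,v,.095),onz(c,u,v,.067),pt(c,u,v-2))
t=pickle.load(open('top.pkl','rb'))
E
```

```text
20 left 298 [0.531  0.2852 0.064 ] slot 322 330 [0.5623 0.2863 0.064 ] box 352 [0.5926 0.2874 0.064 ]Traceback (most recent call last):
  File "<stdin>", line 10, in <module>
    return umr_minimum(a, axis, None, out, keepdims, initial, where)
ValueError: zero-size array to reduction operation minimum which has no identity
```

```bash
python3 - <<'E'
from h import *
import pickle
np.set_printoptions(precision=4,suppress=True)
c=pickle.load(open('w2.pkl','rb'))
hsv=cv2.cvtColor(c['img'],cv2.COLOR_BGR2HSV)
S=hsv[...,1].astype(int); V=hsv[...,2].astype(int)
for r in (20,48,85,104,125,140):
    l=290+np.argmax(-np.diff(S[r,290:312])); x=np.nonzero(V[r,312:340]<110)[0]+312
    rr=342+np.argmax(np.abs(np.diff(V[r,342:360])))
    print(r,'left',onz(c,l+.5,r,.064),'slot',onz(c,x.mean(),r,.064) if len(x) else 0,'box',onz(c,rr+.5,r,.064))
for u in (308,316,338,346,365,400,440):
    e=145+np.argmax(np.abs(np.diff(V[145:160,u]))); print(u,'mouth',e,onz(c,u,e+.5,.064))
o=cv2.inRange(hsv,(3,120,80),(18,255,255));o[30:]=0;o[:,:300]=0;o[:,345:]=0
y,x=np.nonzero(o);print('tab',x.min(),x.max(),y.min(),y.max());
for u,v in((x.min(),y.max()),(x.max(),y.max())): print(onz(c,u,v,.095),onz(c,u,v,.067),pt(c,u,v-2))
E
```

```text
20 left [0.531  0.2852 0.064 ] slot [0.5623 0.2863 0.064 ] box [0.5926 0.2874 0.064 ]
48 left [0.5314 0.2559 0.064 ] slot [0.5635 0.257  0.064 ] box [0.5944 0.2581 0.064 ]
85 left [0.5332 0.2153 0.064 ] slot [0.565  0.2165 0.064 ] box [0.5957 0.2176 0.064 ]
104 left [0.5336 0.1935 0.064 ] slot [0.561  0.1945 0.064 ] box [0.5958 0.1957 0.064 ]
125 left [0.5352 0.1687 0.064 ] slot [0.5662 0.1698 0.064 ] box [0.5973 0.1709 0.064 ]
140 left [0.5355 0.1504 0.064 ] slot [0.5669 0.1515 0.064 ] box [0.5984 0.1526 0.064 ]
308 mouth 152 [0.5453 0.1351 0.064 ]
316 mouth 153 [0.5555 0.1342 0.064 ]
338 mouth 152 [0.5834 0.1364 0.064 ]
346 mouth 153 [0.5937 0.1355 0.064 ]
365 mouth 152 [0.6177 0.1377 0.064 ]
400 mouth 151 [0.6621 0.1405 0.064 ]
440 mouth 152 [0.7132 0.1411 0.064 ]
tab 316 337 0 20
[0.5518 0.2776 0.095 ] [0.551  0.2851 0.067 ] [0.5509 0.2875 0.0656]
[0.5738 0.2784 0.095 ] [0.5748 0.2859 0.067 ] [0.5747 0.2884 0.0652]
```

```bash
python3 -m inch '-1 .95 .02 0 0 0 0;-1 .95 .02 0 0 0 0;-1 .95 .02 0 0 0 0;-1 .95 .02 0 0 0 0;-1 .95 .02 0 0 0 0;-1 .95 .02 0 0 0 0;-1 .95 .02 0 0 0 0;-1 .95 .02 .4 0 0 0;-1 0 0 .9 0 0 0;-1 0 0 .9 0 0 0'; python3 -m inch '-1 0 0 .9 0 0 0;-1 0 0 .9 0 0 0;-1 0 0 .9 0 0 0;-1 0 0 .9 0 0 0;-1 0 0 .5 0 0 0;-1 0 0 0 0 0 0'
python3 - <<'E'
from h import *
np.set_printoptions(precision=4,suppress=True)
o=ctrl.get_obs(); print(o['ee_pos'],o['eef_rot'],o['time_s'],o['grip_width'])
E
```

```text
time_s: 5.7
ee_pos: [0.5587, 0.3309, 0.2105]
eef_rot: [-3.141, 0.0, 1.605]
force: [1.2, 1.1, -0.3]
grip_width: 0.0005
grip_force: 0.0
time_s: 6.45
ee_pos: [0.5585, 0.3307, 0.0878]
eef_rot: [-3.14, 0.001, 1.607]
force: [0.8, 0.2, -0.6]
grip_width: 0.0
grip_force: 0.0
[0.5585 0.3307 0.0878] [-3.1403  0.0007  1.6067] 6.45 1.928200032155368e-05
```

```bash
python3 -m inch '-1 0 .07 .4 0 0 0;-1 -.4 0 0 0 0 0;-1 -.4 0 0 0 0 0;-1 -.4 0 0 0 0 0;-1 -.4 0 0 0 0 0;-1 -.4 0 0 0 0 0'; python3 -m inch '-1 -.15 0 0 0 0 0';python3 -m inch '-1 -.15 0 0 0 0 0';python3 -m inch '-1 -.15 0 0 0 0 0'
```

```text
time_s: 7.2
ee_pos: [0.5631, 0.2705, 0.0768]
eef_rot: [3.141, -0.001, 1.608]
force: [-0.7, 5.1, 1.0]
grip_width: 0.0002
grip_force: 2.4
time_s: 7.32
ee_pos: [0.5633, 0.266, 0.0768]
eef_rot: [3.141, -0.0, 1.608]
force: [-1.1, 4.7, 0.6]
grip_width: 0.0004
grip_force: 2.2
time_s: 7.45
ee_pos: [0.5634, 0.2622, 0.0767]
eef_rot: [3.141, -0.0, 1.609]
force: [-1.9, 5.1, 2.3]
grip_width: 0.0007
grip_force: 2.5
time_s: 7.58
ee_pos: [0.5636, 0.2578, 0.0768]
eef_rot: [3.141, -0.0, 1.609]
force: [-2.1, 5.0, 2.1]
grip_width: 0.0001
grip_force: 2.6
```

```bash
for i in 1; do :; done; python3 -m inch '-1 -.12 0 0 0 0 0';python3 -m inch '-1 -.07 0 0 0 0 0';python3 -m inch '-1 -.07 0 0 0 0 0'
```

```text
time_s: 7.7
ee_pos: [0.5637, 0.2546, 0.0768]
eef_rot: [3.141, -0.001, 1.609]
force: [-3.4, 19.9, 4.5]
grip_width: 0.0003
grip_force: 9.7
time_s: 7.82
ee_pos: [0.5637, 0.2543, 0.077]
eef_rot: [3.14, -0.004, 1.609]
force: [-2.5, 27.0, 0.3]
grip_width: 0.0007
grip_force: 12.9
time_s: 7.95
ee_pos: [0.5637, 0.2539, 0.0771]
eef_rot: [3.139, -0.007, 1.61]
force: [-2.2, 37.2, -1.1]
grip_width: 0.0008
grip_force: 18.5
```

The stop was reached and the force rose. Now I'll back off, lift, and move in front of the mouth with the gripper open.

```bash
python3 -m inch '-1 .4 0 0 0 0 0;-1 .6 0 -.3 0 0 0;-1 .8 0 -.6 0 0 0;-1 0 0 -1 0 0 0;-1 0 0 -1 0 0 0;-1 -1 0 -1 0 0 0;-1 -1 0 -.6 0 0 0;0.7 -1 0 0 0 0 0;.7 -1 0 0 0 0 0;.7 -1 0 0 0 0 0'; python3 -m inch '.7 -1 0 0 0 0 0;.7 -1 0 0 0 0 0;.7 -1 0 0 0 0 0;.7 -1 0 0 0 0 0;.7 -.3 0 0 0 0 0;.7 0 0 0 0 0 0'
python3 - <<'E'
from h import *
import pickle
np.set_printoptions(precision=4,suppress=True)
c=snap('wrist','w3.png'); pickle.dump(c,open('w3.pkl','wb')); o=ctrl.get_obs(); print(o['ee_pos'],o['eef_rot'],o['time_s'])
E
```

```text
time_s: 9.2
ee_pos: [0.5675, 0.153, 0.2121]
eef_rot: [3.141, 0.001, 1.608]
force: [-0.1, -0.3, 0.1]
grip_width: 0.0268
grip_force: 0.0
time_s: 9.95
ee_pos: [0.5724, 0.0252, 0.2117]
eef_rot: [3.141, 0.0, 1.608]
force: [-0.5, -0.2, 1.3]
grip_width: 0.0798
grip_force: 0.0
[0.5724 0.0257 0.2117] [3.1415 0.0001 1.6087] 10.0
```

View pics/w3.png

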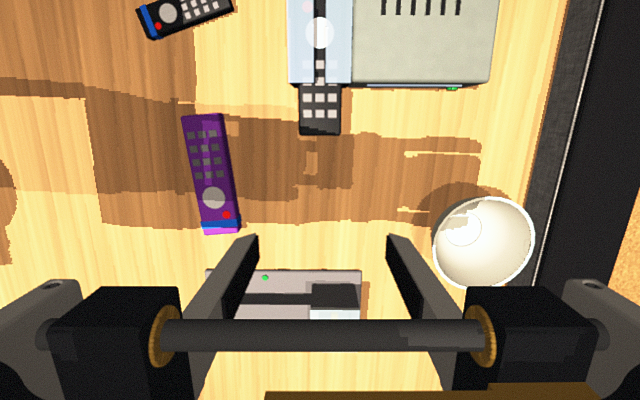

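The remote sticks out of the mouth. Its tail edge runs from (299,133) to (341,134), and the purple one is clear of it at columns 182–240.

```bash
python3 - <<'E'
from h import *
import pickle
np.set_printoptions(precision=4,suppress=True)
c=pickle.load(open('w3.pkl','rb'))
V=cv2.cvtColor(c['img'],cv2.COLOR_BGR2HSV)[...,2].astype(int)
G=cv2.GaussianBlur(c['img'].astype(np.float32).sum(2),(3,3),0)
for r in (100,110,120):
    l=285+np.argmin(np.diff(G[r,285:312])); q=328+np.argmax(np.diff(G[r,328:356])); print(r,l,q,onz(c,l+.5,r,.052),onz(c,q+.5,r,.052),'mid',onz(c,(l+q+1)/2,r,.052)[:2])
print('tail col',G[118:142,320].astype(int))
for v in (126,128,132,134): print(v,onz(c,320,v,.052)[:2],onz(c,320,v,.03)[:2],pt(c,320,v))
for u in(308,335): 
    e=75+np.argmax(np.abs(np.diff(G[75:92,u]))); print('mouth',e,onz(c,u,e+.5,.064))
print('purple',onz(c,240,230,.02),onz(c,222,115,.02),'bowl',onz(c,435,240,.06))
E
```

```text
100 297 341 [0.5452 0.1189 0.052 ] [0.5914 0.1206 0.052 ] mid [0.5683 0.1197]
110 297 340 [0.5453 0.1088 0.052 ] [0.5908 0.1105 0.052 ] mid [0.5681 0.1096]
120 297 340 [0.5455 0.0986 0.052 ] [0.5914 0.1002 0.052 ] mid [0.5684 0.0994]
tail col [304 224 221 228 230 233 236 235 234 235 238 223 165 111  92  78  95 187
 286 327 327 323 320 320]
126 [0.5697 0.0932] [0.5696 0.0925] [0.5697 0.0932 0.0522]
128 [0.5698 0.0911] [0.5697 0.0903] [0.5698 0.0911 0.0519]
132 [0.5699 0.0869] [0.5698 0.0858] [0.5699 0.0869 0.0521]
134 [0.57   0.0848] [0.5699 0.0836] [0.57   0.0848 0.0522]
mouth 85 [0.5564 0.1326 0.064 ]
mouth 85 [0.5834 0.1336 0.064 ]
purple [ 0.471  -0.0418  0.02  ] [0.4551 0.1005 0.02  ] bowl [ 0.708  -0.0302  0.06  ]
```

```bash
python3 -m inch '.7 1 -.01 .3 0 0 0;.7 1 -.01 .3 0 0 0;.7 1 -.01 .3 0 0 0;.7 0 0 .9 0 0 0;.7 0 0 .9 0 0 0;.7 0 0 .9 0 0 0;.7 0 0 .9 0 0 0;.7 0 0 .9 0 0 0;.7 0 0 .9 0 0 0;.7 0 0 0 0 0 0'; python3 - <<'E'
from h import *
np.set_printoptions(precision=4,suppress=True)
o=ctrl.get_obs(); print(o['ee_pos'],o['eef_rot'],o['force'])
E
```

```text
time_s: 11.25
ee_pos: [0.5668, 0.1158, 0.021]
eef_rot: [-3.138, 0.0, 1.61]
force: [0.4, 0.1, 0.5]
grip_width: 0.0796
grip_force: 0.0
[0.5668 0.1158 0.021 ] [-3.1382  0.0004  1.6096] [0.37   0.0606 0.4852]
```

```bash
python3 -m inch '-1 0 .04 0 0 0 0;-1 0 0 0 0 0 0;-1 0 0 0 0 0 0;-1 0 0 0 0 0 0;-1 0 0 0 0 0 0;-1 0 0 0 0 0 0' 30
```

```text
time_s: 12.0
ee_pos: [0.5693, 0.115, 0.0228]
eef_rot: [3.141, -0.0, 1.608]
force: [-2.6, -0.0, 5.9]
grip_width: 0.0458
grip_force: 29.8
```

```bash
python3 -m inch '-1 -.5 0 0 0 0 0;-1 -.7 0 0 0 0 0;-1 -.7 0 0 0 0 0' ; python3 -m inch '-1 -.8 0 0 0 0 0;-1 -.8 0 0 0 0 0;-1 -.8 0 0 0 0 0;-1 -.5 0 0 0 0 0'
```

```text
time_s: 12.38
ee_pos: [0.5713, 0.0561, 0.0223]
eef_rot: [-3.141, 0.0, 1.608]
force: [0.1, 1.3, 0.3]
grip_width: 0.0461
grip_force: 29.7
time_s: 12.88
ee_pos: [0.5742, -0.0311, 0.022]
eef_rot: [-3.141, 0.0, 1.607]
force: [-1.3, -0.2, -1.7]
grip_width: 0.0456
grip_force: 29.7
```

```bash
python3 -m inch '-1 0 0 -.7 0 0 0;-1 0 0 -1 0 0 0;-1 0 0 -1 0 0 0;-1 -.6 -.9 -1 0 0 0;-1 -.7 -1 -.6 0 0 0;-1 -.7 -1 0 0 0 0;-1 -.7 -1 0 0 0 0;-1 -.7 -1 0 0 0 0;-1 -.7 -1 0 0 0 0' ; python3 -m inch '-1 0 0 0 0 0 1;-1 0 0 0 0 0 1;-1 0 0 0 0 0 1;-1 0 0 0 0 0 1;-1 0 0 0 0 0 1;-1 0 0 0 0 0 1;-1 0 0 0 0 0 1;-1 0 0 0 0 0 1;-1 0 0 0 0 0 1;-1 0 0 0 0 0 0'
python3 - <<'E'
from h import *
import pickle
np.set_printoptions(precision=4,suppress=True)
c=snap('wrist','w4.png'); pickle.dump(c,open('w4.pkl','wb')); o=ctrl.get_obs(); print(o['ee_pos'],o['eef_rot'],o['time_s'])
E
```

```text
time_s: 14.0
ee_pos: [0.4011, -0.1595, 0.1513]
eef_rot: [-3.141, 0.0, 1.608]
force: [0.9, -0.5, -1.1]
grip_width: 0.046
grip_force: 29.7
time_s: 15.25
ee_pos: [0.4021, -0.1588, 0.1513]
eef_rot: [-3.142, 0.0, 0.039]
force: [0.4, -1.1, -2.2]
grip_width: 0.0463
grip_force: 29.7
[ 0.4021 -0.1588  0.1513] [-3.1415  0.0003  0.0413] 15.3
```

View pics/w4.png

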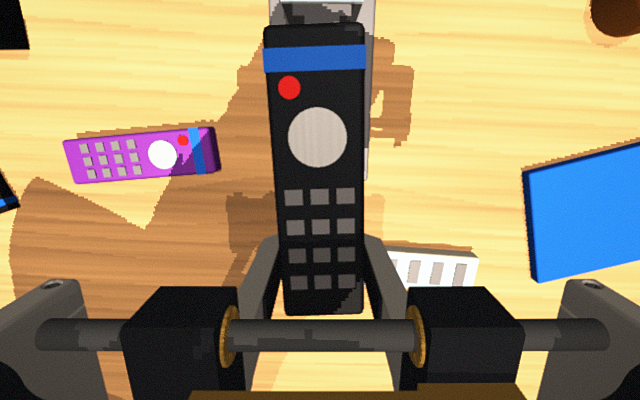

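The remote is held level. Its nose edge runs from (264,28) to (366,24), its tail is near row 313, and the blue band is in front.

```bash
cat > rp.py <<'E'
from h import *
import pickle,sys
np.set_printoptions(precision=4,suppress=True)
c=pickle.load(open(sys.argv[1],'rb')); o=ctrl.get_obs(); p=o['ee_pos']; Rt=R.from_euler('xyz',o['eef_rot']).as_matrix()
pts=[];px=[]
for v in range(0,325,3):
    for u in range(240,400,2):
        if c['range_z'][v,u]>0:
            q=Rt.T@(pt(c,u,v)-p)
            if -.045<q[2]<-.018 and abs(q[1])<.03 and -.04<q[0]<.2: pts.append(q);px.append((u,v))
q=np.array(pts); n=len(q)
m=np.abs(q[:,2]-np.median(q[:,2]))<.006; q=q[m]
A=np.c_[q[:,:2],np.ones(len(q))]; s=np.linalg.lstsq(A,q[:,2],rcond=None)[0]
print(n,len(q),'plane z=ax+by+c',s,'pitch deg',np.degrees(np.arctan(s[0])),'x range',q[:,0].min(),q[:,0].max(),'y',q[:,1].min(),q[:,1].max())
r=cv2.minAreaRect((q[:,:2]*1000).astype(np.float32)); print(r)
for u,v in((264,28),(366,24),(284,313),(362,311)): 
    ray_o,d=ray(c,u,v); a=Rt.T@(ray_o-p); b=Rt.T@d; print(u,v,a+b*(s[2]-a[2])/b[2])
E
python3 rp.py w4.pkl
```

```text
4542 4449 plane z=ax+by+c [ 0.005   0.0008 -0.0303] pitch deg 0.28542743840132767 x range -0.027954285609316773 0.12106028395100227 y -0.029850628295237453 0.029962845855285802
((47.110572814941406, -2.72100830078125), (59.62307357788086, 149.24795532226562), 85.51981353759766)
264 28 [ 0.1185 -0.0244 -0.0303]
366 24 [ 0.12    0.0202 -0.0303]
284 313 [-0.0257 -0.021  -0.0303]
362 311 [-0.0245  0.023  -0.0303]
```

```bash
python3 -m inch '-1 0 0 0 0 0 .18;-1 0 0 0 0 -.65 0;-1 -.4 0 0 0 0 0;-1 0 0 0 0 0 0'
python3 - <<'E'
from h import *
import pickle
np.set_printoptions(precision=4,suppress=True)
c=snap('wrist','w5.png'); pickle.dump(c,open('w5.pkl','wb')); o=ctrl.get_obs(); print(o['ee_pos'],o['eef_rot'],o['time_s'])
E
python3 rp.py w5.pkl | head -2
```

```text
time_s: 15.8
ee_pos: [0.3899, -0.1585, 0.1527]
eef_rot: [-3.141, 0.113, 0.007]
force: [-0.6, 0.6, -0.9]
grip_width: 0.0461
grip_force: 29.7
[ 0.3902 -0.1586  0.1529] [-3.1416  0.1121  0.0064] 15.85
4544 4452 plane z=ax+by+c [ 0.0054  0.0003 -0.0304] pitch deg 0.3107958762438609 x range -0.02876330443269122 0.12077255800888315 y -0.029988449092444087 0.029872941148103096
((46.81809997558594, -2.5499954223632812), (59.68558883666992, 149.26724243164062), 85.98854064941406)
```

View pics/w5.png

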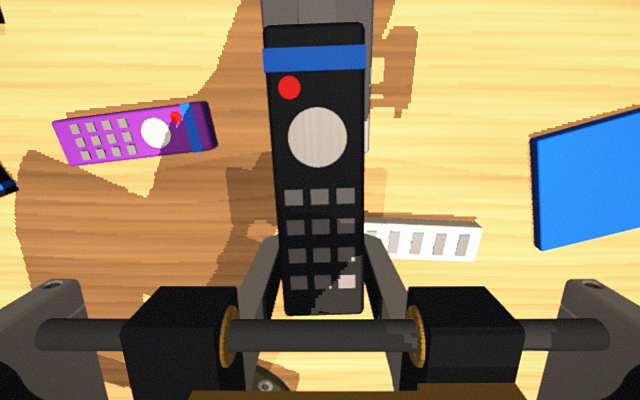

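Held and tilted. The nose edge runs from (264,28) to (364,24), and the foot plate shows on both sides at columns 260 and 372. Next I'll compare remote and cradle within this one view.

```bash
python3 - <<'E'
from h import *
import pickle
np.set_printoptions(precision=4,suppress=True)
for f in('w5','w4'):
    c=pickle.load(open(f+'.pkl','rb')); print(f)
    hsv=cv2.cvtColor(c['img'],cv2.COLOR_BGR2HSV); S=hsv[...,1].astype(int)
    Ls=[];Rs=[]
    for r in range(0,150,6):
        row=S[r]
        a=[u for u in range(250,270) if row[u-4:u].mean()>90 and row[u:u+3].mean()<60][:1]
        b=[u for u in range(364,385) if row[u-2:u].mean()<60 and row[u:u+4].mean()>90][:1]
        if a and r<22: Ls.append(onz(c,a[0]-.5,r,.008)[:2])
        if b: Rs.append(onz(c,b[0]-.5,r,.008)[:2])
    for n,Q in(('L',Ls),('R',Rs)):
        Q=np.array(Q)
        if len(Q)>1: k=np.polyfit(Q[:,0],Q[:,1],1); print(n,len(Q),Q[[0,-1]],'slope',k[0],'y at .5',np.polyval(k,.5), 'at .58',np.polyval(k,.58))
        else: print(n,Q)
    # remote side edges on its top plane in world
c=pickle.load(open('w5.pkl','rb')); o=ctrl.get_obs(); p=o['ee_pos']; Rt=R.from_euler('xyz',o['eef_rot']).as_matrix()
G=cv2.GaussianBlur(c['img'].astype(np.float32).sum(2),(3,3),0)
res=[]
for v in range(32,230,6):
    row=np.diff(G[v]); l=255+np.argmin(row[255:290]); q=350+np.argmax(row[350:375])
    w=[]
    for u in(l+.5,q+.5):
        ro,d=ray(c,u,v); a=Rt.T@(ro-p); b=Rt.T@d; k=(-.0303+.005*.1-a[2])/b[2]; w.append(a+b*k)
    res.append([w[0][0],w[0][1],w[1][1]])
r=np.array(res)
for j in(1,2): 
    k=np.polyfit(r[:,0],r[:,j],1); e=r[:,j]-np.polyval(k,r[:,0]); g=abs(e)<2*np.median(abs(e))+1e-4; k=np.polyfit(r[g,0],r[g,j],1); print('side',j,g.sum(),k,'at .12',np.polyval(k,.12))
E
```

```text
w5
L 4 [[ 0.5533 -0.1033]
 [ 0.5395 -0.1042]] slope 0.04912416139795905 y at .5 -0.10602553885817181 at .58 -0.1020956059463351
R 25 [[ 0.5539 -0.2013]
 [ 0.4275 -0.2055]] slope 0.03536618592288755 y at .5 -0.20315250499280682 at .58 -0.2003232101189758
w4
L 4 [[ 0.5846 -0.102 ]
 [ 0.5698 -0.1029]] slope 0.048892793500013125 y at .5 -0.10645750985335095 at .58 -0.10254608637334992
R 25 [[ 0.5884 -0.2   ]
 [ 0.4569 -0.2046]] slope 0.02818896884675547 y at .5 -0.20283740283114868 at .58 -0.20058228532340824
side 1 27 [-0.0338 -0.022 ] at .12 -0.026088623104202444
side 2 33 [-0.0012  0.0212] at .12 0.021027489215553884
```

```bash
cat > goto.py <<'E'
from h import *
import sys
np.set_printoptions(precision=3,suppress=True)
cx,h,th,yaw=[float(a) for a in sys.argv[1:5]]   # nose-bottom cradle x (mm), height over floor (mm), tilt deg, tool yaw
O=np.array([.521,-.1548,0]); C=R.from_euler('z',.0315).as_matrix()
N=np.array([.1215,-.0025,-.0075])
o=ctrl.get_obs(); p=o['ee_pos']; Rc=R.from_euler('xyz',o['eef_rot'])
Rg=R.from_euler('z',yaw)*R.from_euler('x',np.pi)*R.from_euler('y',-th,degrees=True)
T=O+C@np.array([cx/1000,0,.035+h/1000])-Rg.as_matrix()@N
print('TCP now',p,o['eef_rot'],'goal',T)
nose=C.T@(p+Rc.as_matrix()@N-O); print('nose now cradle mm',nose*1000-[0,0,35])
print('shift units',Rc.inv().apply(T-p)/.03,'turn units',np.degrees((Rc.inv()*Rg).as_rotvec())/10, 'force',o['force'])
E
python3 goto.py 30 8 6.5 .0139
```

```text
TCP now [ 0.39  -0.159  0.153] [-3.142  0.112  0.006] goal [ 0.429 -0.158  0.049]
nose now cradle mm [ -9.292  -0.205 111.77 ]
shift units [ 1.688 -0.009  3.285] turn units [-0.005 -0.008 -0.043] force [-0.472  0.303 -1.317]
```

```bash
python3 -m inch '-1 .5 0 .8 0 0 -.04;-1 .5 0 .9 0 0 0;-1 .5 0 .9 0 0 0;-1 .19 0 .68 0 0 0;-1 0 0 0 0 0 0'; python3 goto.py 30 0 6.5 .0139
```

```text
time_s: 16.48
ee_pos: [0.4291, -0.1578, 0.0485]
eef_rot: [-3.14, 0.115, 0.013]
force: [-0.4, -0.1, -0.8]
grip_width: 0.0461
grip_force: 29.7
TCP now [ 0.429 -0.158  0.048] [-3.14   0.115  0.013] goal [ 0.429 -0.158  0.041]
nose now cradle mm [29.595  0.165  6.984]
shift units [0.041 0.008 0.236] turn units [-0.011  0.009 -0.002] force [-0.364 -0.122 -0.828]
```

Lower in small steps to feel the floor.

```bash
python3 -m inch '-1 .02 0 .13 0 0 0';python3 -m inch '-1 0 0 .06 0 0 0';python3 -m inch '-1 0 0 .04 0 0 0';python3 -m inch '-1 0 0 .04 0 0 0'; python3 goto.py 30 0 6.5 .0139
```

```text
time_s: 16.6
ee_pos: [0.4303, -0.1584, 0.0463]
eef_rot: [-3.141, 0.112, 0.013]
force: [-0.2, 0.2, -0.6]
grip_width: 0.0457
grip_force: 29.7
time_s: 16.73
ee_pos: [0.4299, -0.1583, 0.0442]
eef_rot: [-3.141, 0.112, 0.013]
force: [1.3, -1.5, 0.1]
grip_width: 0.0454
grip_force: 29.7
time_s: 16.85
ee_pos: [0.4297, -0.1582, 0.0428]
eef_rot: [-3.141, 0.113, 0.013]
force: [0.6, -0.0, -1.4]
grip_width: 0.0461
grip_force: 29.7
time_s: 16.98
ee_pos: [0.4295, -0.1581, 0.0414]
eef_rot: [-3.141, 0.113, 0.013]
force: [-0.3, 0.2, -1.1]
grip_width: 0.0456
grip_force: 29.7
TCP now [ 0.429 -0.158  0.041] [-3.141  0.113  0.013] goal [ 0.429 -0.158  0.041]
nose now cradle mm [29.993 -0.163  0.142]
shift units [ 0.001 -0.003  0.003] turn units [-0.004 -0.003 -0.003] force [-0.291  0.219 -1.096]
```

```bash
python3 -m inch '-1 0 0 .03 0 0 0';python3 -m inch '-1 0 0 .03 0 0 0';python3 -m inch '-1 0 0 .03 0 0 0'
```

```text
time_s: 17.1
ee_pos: [0.4294, -0.1581, 0.0404]
eef_rot: [-3.141, 0.113, 0.013]
force: [-0.8, -1.0, 1.2]
grip_width: 0.0459
grip_force: 29.7
time_s: 17.23
ee_pos: [0.4293, -0.1581, 0.0395]
eef_rot: [-3.141, 0.113, 0.013]
force: [-0.4, 2.1, 0.9]
grip_width: 0.0458
grip_force: 29.8
time_s: 17.35
ee_pos: [0.4293, -0.1581, 0.0389]
eef_rot: [-3.141, 0.113, 0.013]
force: [-5.0, 2.4, 14.9]
grip_width: 0.046
grip_force: 29.9
```

```bash
python3 -m inch '-1 -.01 0 -.05 0 0 0;-1 .33 -.006 -.037 0 0 0';python3 -m inch '-1 .33 -.006 -.037 0 0 0';python3 -m inch '-1 .33 -.006 -.037 0 0 0'; python3 goto.py 66 -1 6.5 .0139
```

```text
time_s: 17.6
ee_pos: [0.439, -0.1578, 0.0401]
eef_rot: [-3.141, 0.114, 0.013]
force: [-0.4, -0.3, 0.4]
grip_width: 0.0459
grip_force: 29.8
time_s: 17.73
ee_pos: [0.4496, -0.1575, 0.04]
eef_rot: [-3.141, 0.113, 0.013]
force: [-1.0, -0.3, -0.7]
grip_width: 0.0461
grip_force: 29.8
time_s: 17.85
ee_pos: [0.4596, -0.1571, 0.0398]
eef_rot: [-3.141, 0.114, 0.013]
force: [-0.6, 0.4, 0.5]
grip_width: 0.0457
grip_force: 29.8
TCP now [ 0.46  -0.157  0.04 ] [-3.141  0.114  0.013] goal [ 0.465 -0.157  0.04 ]
nose now cradle mm [60.188 -0.092 -1.474]
shift units [ 0.191 -0.004 -0.037] turn units [-0.005  0.001 -0.003] force [-0.623  0.356  0.547]
```

```bash
python3 -m inch '-1 .15 -.003 -.02 0 0 0';python3 -m inch '-1 .1 -.002 -.013 0 0 0';python3 -m inch '-1 .1 -.002 -.013 0 0 0';python3 -m inch '-1 .07 -.001 -.01 0 0 0';python3 -m inch '-1 0 0 0 0 0 0'; python3 goto.py 75.5 -1 6.5 .0139
```

```text
time_s: 17.98
ee_pos: [0.464, -0.1569, 0.0399]
eef_rot: [-3.141, 0.114, 0.014]
force: [-1.7, -0.4, -0.1]
grip_width: 0.0465
grip_force: 29.8
time_s: 18.1
ee_pos: [0.4666, -0.1568, 0.0399]
eef_rot: [-3.141, 0.114, 0.013]
force: [-0.7, 0.1, -0.1]
grip_width: 0.0457
grip_force: 29.8
time_s: 18.23
ee_pos: [0.4693, -0.1567, 0.0401]
eef_rot: [-3.141, 0.114, 0.013]
force: [-2.9, 0.4, -0.1]
grip_width: 0.046
grip_force: 29.8
time_s: 18.35
ee_pos: [0.4711, -0.1567, 0.04]
eef_rot: [-3.14, 0.115, 0.013]
force: [-4.5, -0.4, 0.3]
grip_width: 0.0457
grip_force: 29.8
time_s: 18.48
ee_pos: [0.4713, -0.1567, 0.0401]
eef_rot: [-3.141, 0.114, 0.013]
force: [-3.3, 1.1, 0.0]
grip_width: 0.0461
grip_force: 29.8
TCP now [ 0.471 -0.157  0.04 ] [-3.141  0.114  0.013] goal [ 0.475 -0.157  0.04 ]
nose now cradle mm [71.884 -0.03  -1.263]
shift units [ 0.119 -0.001 -0.02 ] turn units [-0.006  0.003 -0.003] force [-3.274  1.142  0.034]
```

```bash
python3 -m inch '-1 .07 -.001 -.01 0 0 0;-1 .07 -.001 -.01 0 0 0;-1 0 0 0 0 0 0';python3 -m inch '-1 0 0 0 0 0 0'; python3 goto.py 76 -1.5 4 .0139;python3 goto.py 77 -1.5 0 .0139
```

```text
time_s: 18.85
ee_pos: [0.4754, -0.1566, 0.0402]
eef_rot: [-3.141, 0.114, 0.013]
force: [-5.0, 0.5, 0.2]
grip_width: 0.0459
grip_force: 29.8
time_s: 18.98
ee_pos: [0.4754, -0.1566, 0.0402]
eef_rot: [-3.141, 0.114, 0.013]
force: [-5.8, -0.6, -0.7]
grip_width: 0.0459
grip_force: 29.8
TCP now [ 0.475 -0.157  0.04 ] [-3.141  0.114  0.013] goal [ 0.475 -0.157  0.034]
nose now cradle mm [76.004 -0.041 -1.203]
shift units [0.016 0.002 0.19 ] turn units [-0.006  0.255 -0.004] force [-5.816 -0.598 -0.729]
TCP now [ 0.475 -0.157  0.04 ] [-3.141  0.114  0.013] goal [ 0.477 -0.157  0.026]
nose now cradle mm [76.004 -0.041 -1.203]
shift units [0.089 0.001 0.466] turn units [-0.006  0.655 -0.004] force [-5.816 -0.598 -0.729]
```

```bash
python3 goto.py 76.8 -1.2 3.5 .0139 | tail -1;python3 goto.py 77.5 -1.2 1 .0139|tail -1
```

```text
shift units [0.045 0.001 0.212] turn units [-0.006  0.305 -0.004] force [-5.816 -0.598 -0.729]
shift units [0.093 0.001 0.385] turn units [-0.006  0.555 -0.004] force [-5.816 -0.598 -0.729]
```

```bash
python3 -m inch '-1 .022 0 .106 0 .15 0;-1 .022 0 .106 0 .15 0;-1 0 0 0 0 0 0';python3 goto.py 77.5 -1.2 1 .0139
```

```text
time_s: 19.35
ee_pos: [0.4759, -0.1565, 0.0336]
eef_rot: [-3.14, 0.062, 0.013]
force: [-6.7, 0.7, 0.6]
grip_width: 0.0458
grip_force: 29.8
TCP now [ 0.476 -0.157  0.034] [-3.14   0.062  0.013] goal [ 0.477 -0.157  0.028]
nose now cradle mm [76.578 -0.077 -1.382]
shift units [0.045 0.001 0.17 ] turn units [-0.007  0.253 -0.005] force [-6.749  0.663  0.606]
```

```bash
python3 -m inch '-1 .025 0 .085 0 .125 0';python3 -m inch '-1 .02 0 .085 0 .125 0';python3 -m inch '-1 0 0 0 0 0 0';python3 goto.py 77.5 -1.2 0 .0139
```

```text
time_s: 19.48
ee_pos: [0.4766, -0.1565, 0.0311]
eef_rot: [-3.14, 0.04, 0.013]
force: [-7.8, -0.6, -0.3]
grip_width: 0.0462
grip_force: 29.8
time_s: 19.6
ee_pos: [0.477, -0.1565, 0.0284]
eef_rot: [-3.14, 0.018, 0.013]
force: [-6.6, -0.0, 0.5]
grip_width: 0.0463
grip_force: 29.8
time_s: 19.73
ee_pos: [0.4769, -0.1565, 0.0284]
eef_rot: [-3.14, 0.018, 0.013]
force: [-7.2, -0.7, 0.4]
grip_width: 0.0457
grip_force: 29.8
TCP now [ 0.477 -0.156  0.028] [-3.14   0.018  0.013] goal [ 0.477 -0.157  0.026]
nose now cradle mm [77.51  -0.057 -1.31 ]
shift units [0.005 0.002 0.07 ] turn units [-0.007  0.104 -0.005] force [-7.158 -0.698  0.39 ]
```

```bash
python3 -m inch '-1 -.02 0 .07 0 .1 0';python3 -m inch '-1 -.01 0 .02 0 0 0';python3 -m inch '-1 0 0 .02 0 0 0'
```

```text
time_s: 19.85
ee_pos: [0.4774, -0.1566, 0.0277]
eef_rot: [-3.141, -0.001, 0.013]
force: [-11.6, 7.1, 34.4]
grip_width: 0.0456
grip_force: 29.9
time_s: 19.98
ee_pos: [0.4774, -0.1566, 0.0277]
eef_rot: [-3.141, -0.003, 0.013]
force: [-8.9, 7.3, 25.0]
grip_width: 0.046
grip_force: 30.0
time_s: 20.1
ee_pos: [0.4775, -0.1566, 0.0276]
eef_rot: [-3.141, -0.002, 0.014]
force: [-11.6, 6.8, 33.5]
grip_width: 0.0459
grip_force: 30.0
```

```bash
python3 -m inch '-1 0 0 -.05 0 0 0';python3 -m inch '-1 0 0 0 0 0 0'; python3 goto.py 77 0 0 .0139
```

```text
time_s: 20.23
ee_pos: [0.477, -0.1565, 0.0277]
eef_rot: [-3.141, -0.001, 0.014]
force: [-4.5, 1.8, -1.3]
grip_width: 0.0457
grip_force: 29.9
time_s: 20.35
ee_pos: [0.4769, -0.1565, 0.0277]
eef_rot: [-3.141, -0.001, 0.013]
force: [-6.0, 4.5, 11.8]
grip_width: 0.046
grip_force: 29.9
TCP now [ 0.477 -0.157  0.028] [-3.141 -0.001  0.013] goal [ 0.477 -0.157  0.028]
nose now cradle mm [77.434 -0.012  0.337]
shift units [-0.015  0.002  0.007] turn units [-0.004 -0.006 -0.002] force [-6.003  4.462 11.827]
```

```bash
python3 -m inch '-1 -.03 0 -.02 0 0 0';python3 -m inch '-1 -.03 0 0 0 0 0';python3 -m inch '-1 0 0 0 0 0 0'
```

```text
time_s: 20.48
ee_pos: [0.4759, -0.1565, 0.0278]
eef_rot: [-3.141, -0.001, 0.014]
force: [-2.9, 2.8, -0.2]
grip_width: 0.0459
grip_force: 29.9
time_s: 20.6
ee_pos: [0.4751, -0.1566, 0.0277]
eef_rot: [-3.141, -0.001, 0.013]
force: [-1.2, 2.0, 4.1]
grip_width: 0.0455
grip_force: 29.9
time_s: 20.72
ee_pos: [0.4751, -0.1566, 0.0277]
eef_rot: [-3.141, -0.001, 0.013]
force: [-1.7, 2.6, 5.3]
grip_width: 0.046
grip_force: 29.9
```

```bash
python3 -m inch '.1 0 0 0 0 0 0;.3 0 0 0 0 0 0;.5 0 0 0 0 0 0;.6 0 0 0 0 0 0;.6 0 0 0 0 0 0'; python3 -m inch '.6 0 0 -.3 0 0 0;.6 0 0 -.8 0 0 0;.6 0 0 -1 0 0 0;.6 0 0 -1 0 0 0;.6 -.6 0 -1 0 0 0;.6 -.6 0 -.8 0 0 0;.6 -.6 0 0 0 0 0;.6 0 0 0 0 0 0'
python3 - <<'E'
from h import *
import pickle
c=snap('wrist'); pickle.dump(c,open('w6.pkl','wb')); t=snap('top'); s=snap('scene')
a=cv2.resize(t['img'][130:260,210:410],(560,364),interpolation=cv2.INTER_CUBIC)
w=cv2.resize(c['img'][0:260,200:440],(240,260))
b=cv2.resize(s['img'][140:290,230:430],(480,360)[::1] and (320,240))
im=np.zeros((600,800,3),np.uint8); im[:364,:560]=a; im[:260,560:]=w; im[360:600,480:]=b
im[364:,:480]=cv2.resize(c['img'],(480,300))[:236]
cv2.imwrite('pics/fin.png',im)
np.set_printoptions(precision=4,suppress=True)
o=ctrl.get_obs(); p=o['ee_pos']; print(p,o['time_s'])
# remote on cradle: heights along cradle x
C=R.from_euler('z',.0315).as_matrix(); O=np.array([.521,-.1548,0])
Q=np.array([C.T@(pt(c,u,v)-O) for v in range(0,330,2) for u in range(220,420,2) if c['range_z'][v,u]>0])
k=(abs(Q[:,1])<.012)&(abs(Q[:,0])<.1); Q=Q[k]
for x in range(-90,90,10):
    z=Q[(abs(Q[:,0]*1000-x)<5),2]; print(x,len(z),np.median(z)*1000 if len(z) else 0)
E
```

```text
time_s: 21.35
ee_pos: [0.4748, -0.1566, 0.0275]
eef_rot: [-3.141, -0.0, 0.013]
force: [-0.8, -0.8, -0.1]
grip_width: 0.075
grip_force: 0.0
time_s: 22.35
ee_pos: [0.4205, -0.1575, 0.1754]
eef_rot: [-3.141, -0.001, 0.013]
force: [-0.7, 0.5, 0.1]
grip_width: 0.0751
grip_force: 0.0
[ 0.4213 -0.1575  0.1746] 22.5
-90 24 8.818037746413712
-80 39 46.064346141265375
-70 288 287.9766631344517
-60 59 58.036558368735236
-50 68 58.30680147226065
-40 66 58.3128840135846
-30 65 58.16238224965016
-20 77 58.43238025404414
-10 75 58.17453657426165
0 68 58.268737263135655
10 76 58.03734892171315
20 82 58.93385990042151
30 86 59.160397146370656
40 96 58.62510777807091
50 113 69.78437911557613
60 100 69.98772865008038
70 80 69.81404868749584
80 0 0
```

View pics/fin.png

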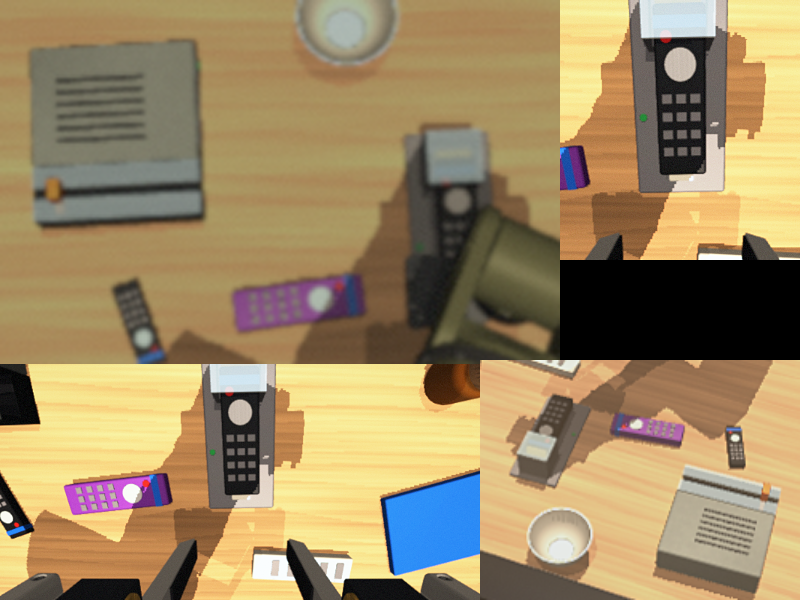

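The remote lies flat on the cradle, keys up. Its nose is under the hood at (680,20), and its tail sits against the white lip at (685,178), which is visible behind it. The top of the remote measures an even 58 mm along its length, and the tab has sprung back.

```bash
python3 -c "
from station import ticket
print(ticket.hand_in())"
```

```text
the job is handed in; nothing more can be done
None
```

The remote was ejected, drawn out and laid flat on the charging cradle between contact and lip, and the gripper let go and moved clear; I handed the job in at about 22.5 s, and no verdict was shown.

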